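# Dock the power bank and select its charging mode

### The job

Slide the grey power bank fully home into the charging dock, under the hood at the far end, until the spring catch clicks up behind it. Then turn the station's selector so that it points to the two-dot mark and rests in that detent, and let go.

Things in the scene. Friction and masses are not known exactly. Their poses are not given: they have to be found in the camera images.
- power_bank: Loose slim grey power bank, a box 50 x 102 x 16 mm, 0.34 kg (+-15 %). Origin: centre of its underside; x across the 50 mm width, y along the 102 mm length, z up. Starts flat on the desk, left of the station. Either end may go in first; same side up. Grip its long sides at least 5 mm above its underside, so that the fingers clear the dock's fences.
- station: Charging station fixed to the desk: dark base plate with a dock on its left part and a grey selector box on its right. Origin on the desk; x = slide-in direction of the dock (away from the robot), y left, z up. Base x -80 to 82, y -128 to 108 mm. Selector box x -57 to 69, y -125 to -15 mm, top 45 mm above the desk. Dock: centre line y = 65 mm, open towards -x, floor 12 mm above the desk.
- dock_home (a point): Fixed point on the dock floor at x 11, y 65, z 12 mm of the station (axes as the station's): where the centre of the bank's underside lies when the bank is against the stop. Two side fences rise 4 mm above the floor, inner faces 55 mm apart, from x = -34 to 62 mm of the station, flared wider from x = -34 back to -58 mm; each is 6 mm thick.
- dock_stop (a point): Fixed point at the foot of the upright stop face at the dock's far end: x 62, y 65, z 12 mm of the station. A hood covers the dock from x = 42 to 70 mm of the station, underside 20 mm and top 25 mm above the dock floor, with a turned-up lip reaching to x = 32 mm (rising to 28 mm above the floor); the bank's front 20 mm must slide under it.
- catch (a joint): Spring catch, a steel nose 24 mm wide in the middle of the dock floor: 0 = up (4.5 mm above the floor), grows when pressed down, 0.0045 m = flush. Ramp towards the mouth, x -66 to -48 mm of the station; upright face at x = -42.5 mm, 2.5 mm behind a bank that is home. The bank presses it down (under 2 N) when slid or set over it; it springs up once the bank's rear end has passed.
- selector (a joint): Angle of the detented selector in rad, growing clockwise from above; 0 = pointing along the station's +x. Detents (a spring pulls to the nearest): -0.9 ring (off), -0.3 one dot, +0.3 two dots, +0.9 three dots; stops at +-1.1. Takes about 0.13 N m to turn over a detent. Starts at the ring or at one dot.
- selector_grip (a point): On the selector's axis (x -14, y -70 mm of the station), half way up its bar grip, 65 mm above the desk. Black disc, 60 mm diameter, top 54 mm above the desk; on it an upright light grey bar 14 mm thick, 58 mm long (28 mm behind the axis to 30 mm ahead), 54 to 76 mm above the desk. x axis: along the bar to its pointed end, which has a dark line on top.
- two_dot_mark (a point): Fixed point at the two-dot mark on the selector box's top, 45 mm above the desk and 47 mm from the selector's axis. The four white marks go clockwise from above (left to right across the far side of the selector): ring (off), one dot, two dots, three dots, at 0.9 and 0.3 rad left, 0.3 and 0.9 rad right of the station's +x.
Things that resemble listed ones, but are neither listed nor needed, are in the scene too. Of the things that look like the power_bank, the largest one is meant.

How it is judged:
By the outcome, as a careful person would: the job done as asked, in the order asked, and still so for the second after the job is handed in, with the robot touching nothing.
It also fails if it takes over 61 s, if anything falls off the work surface, if the arm or the gripper's body presses on something with over 40 N, if the wrist force passes 120 N, or if a joint passes its speed limit or range.

### The arm

A 7-joint arm with a two-finger parallel gripper is mounted at the origin on the work surface; the furniture and walls round the work are solid. World frame = base frame: x ahead of the robot, y to its left, z up, the work surface at z = 0. Lengths are in m, angles in rad, forces in N, time in s.
With the tool pointing down it reaches from about 0.4 to 0.875 m from the base axis. Payload 6.5 kg.
Tool frame: the origin (TCP) lies at the very end of the fingers, on their centre line; the grasp point (between the pads) lies 19 mm behind it (env.tcp_to_grasp is the distance from the TCP to the grasp point, in m); z points along the fingers, y is the line along which they close (so a half turn about z gives the same grasp; the last joint's range is limited). The gripper opens to 85 mm and grips with 20 to 120 N. Pads are 22 mm wide; open, the fingers measure 114 mm over their backs; the gripper's body (76 mm by 85 mm) begins 54 mm behind the grasp point. The pads swing forward as they close: fully open they stand 13 mm farther back than shut.
Start: joints at [1.19, 0.536, -0.004, 1.538, 0.003, 1.067, -0.071], TCP at [0.201, -0.618, 0.231] pointing down, gripper open.
Joint ranges: [-2.7, 2.7], [-0.37, 2.16], [-1.27, 1.26], [0.24, 2.4], [-1.31, 4.45], [0.19, 1.91], [-2.76, 2.76]. Speed limits (rad/s): [2.39, 2.39, 3.14, 3.14, 3.14, 3.14, 3.14].

### API

Orientations are given as a unit quaternion [w, x, y, z].
In Python, from plant import env gives the robot as it stands.
- The arm moves only by the tool apply_moves, never from a script. Its argument "deltas" is a list of rows, each a list of 7 numbers: the turn, a rotation vector about the world's x, y, z in rad, then the shift along the world's x, y, z in m, then the finger opening in m, from 0 to 0.0854. In form: [[ax, ay, az, dx, dy, dz, gripper], ...]. A call has 1 to 10 rows; each row shifts and turns the commanded pose from where the row before left it; what a row does not reach is not made up. A row lasts 1/12 s, in which the tool goes at most 41.7 mm and 7.16 degrees, less where a joint would pass 70% of its speed; a pose out of reach is approached as far as the arm can. A call with a gripper value outside its range is refused whole. The fingers move at their own pace and stop on an object; "force" is the grip in N (left out, the last holds). Time passes only in rows, so rows that do not move let the fingers close. It gives the time, the measured TCP pose, the force, the opening and the grip force at its end, in the units of the state.
- env.observe(): the state, without advancing time (a new reading comes with each control period).
- env.grab_frame(name): name is "scene" or "top" or "wrist"; returns the picture (480x640x3 uint8, red, green, blue); there is no depth.
- env.calibration(name): a dict with "mtx" (3x3 intrinsics, pixels), "T" (4x4, takes a point from camera to world coordinates); the wrist camera has in their place "tool_from_camera" (4x4, takes a point from camera to tool coordinates, whose origin is the TCP and whose axes are the flange's). Camera axes: x right, y down, z forward; pixel columns grow to the right and rows downward; lengths in m; the calibration is good to about 2 mm. The wrist camera is an equidistant fisheye: a pixel r from the principal point sees the ray r / f radians off the axis. A picture is of the moment at which its call begins: read the wrist's pose just before it. calibration takes no time and is no camera call.
- env.sign_off(): hands the job in; it is judged then, once.
Trained networks look in the newest picture that a camera, given by its name, has taken for a name from the list of things; names that differ only in an ending like _2 or _b are one class to them, and where a whole thing is asked for, a point or a joint stands for the part that bears it (a point fixed in the world has none). Each returns a list of dicts, best first, with "score" (0 to 1); they miss things now and then, are a little off and sometimes report something else, mostly with a low value. They report only what shows in the picture. A call takes as long as a camera call. They do not tell look-alikes from the thing itself.
- env.recognise(name, camera): "xyz" ([x, y, z] in m, in world coordinates, good to about 4 mm: the middle of the surface that is visible of it).
- env.trace(name, camera): "mask" (480x640 bool, what is visible of it).
- env.landmark_of(name, camera): "xyz" ([x, y, z] in m, in world coordinates, good to about 4 mm: a listed point, or the origin of a listed thing).
The state is a dict: "time": time; "joints": joint angles; "qvel": joint speeds; "tau": joint torques, N m; "position": TCP position; "tcp_rot": TCP orientation; "wrist_force": force on the tool from outside, world axes, zero at the start; "moment": the same for the moment, N m; "gripper_width": finger opening in m; "gripper_force": force on a finger pad.
Only numpy, scipy, OpenCV 4.12 (cv2) and the standard library are available. Lean on these libraries where they do the work, as an engineer would, in place of code of your own. Each camera call takes 0.05 s, during which the arm holds its last target. There are 200 camera calls.

## Working session

There is one attempt and no reset: what is moved stays moved. The work goes in short steps, Python scripts to look and compute and a tool call to move; the robot and the scene stay as the last step left them, time stands still between calls to the robot, and variables do not carry over. Pictures are saved under pics/ and viewed, at most 10 in all, crops included, and the job is handed in when it is done.

Besides the shell and the picture viewer there is one more tool, called by a JSON object that holds its "name" and its "arguments". apply_moves: Moves the arm, as the interface text tells. Its arguments: {"type":"object","properties":{"deltas":{"type":"array"},"force":{"type":"number"}},"required":["deltas"]}

```bash
ls; mkdir -p pics; python3 - <<'E'
from plant import env
import cv2,numpy as np
s=env.observe();print({k:np.round(v,3) for k,v in s.items()})
for c in ["top","scene"]:
    im=env.grab_frame(c);cv2.imwrite(f"pics/{c}0.png",im[:,:,::-1])
    for n in ["power_bank","station","dock_home","dock_stop","selector_grip","two_dot_mark"]:
        print(c,n,[(np.round(r["xyz"],4).tolist(),round(r["score"],2)) for r in env.landmark_of(n,c)[:4]])
    k=env.calibration(c);print(np.round(k["mtx"],1).tolist(),np.round(k["T"],3).tolist())
print(env.observe()["time"])
E
```

```text
pics
{'time': np.float64(0.0), 'joints': array([ 1.19 ,  0.537, -0.004,  1.539,  0.003,  1.067, -0.071]), 'qvel': array([ 0.003, -0.002,  0.   ,  0.001,  0.001,  0.   , -0.   ]), 'tau': array([-0.0000e+00, -5.8341e+01,  1.0490e+00, -2.5910e+01,  1.2000e-02,
        1.0000e-02, -0.0000e+00]), 'position': array([ 0.201, -0.617,  0.23 ]), 'tcp_rot': array([-0.001,  0.988,  0.157, -0.   ]), 'wrist_force': array([-0.149, -0.179,  0.841]), 'moment': array([-0.007, -0.019,  0.029]), 'gripper_force': np.float64(0.0), 'gripper_width': np.float64(0.085)}
top power_bank [([0.5356, 0.2408, -0.0007], 0.84), ([0.6454, 0.1512, -0.0018], 0.64), ([0.5336, 0.1058, 0.0008], 0.61)]
top station [([0.5647, -0.0779, 0.0033], 0.65)]
top dock_home [([0.5828, -0.016, 0.0097], 0.82)]
top dock_stop [([0.6339, -0.023, 0.0172], 0.84)]
top selector_grip [([0.5446, -0.1478, 0.0632], 0.58)]
top two_dot_mark [([0.5891, -0.1679, 0.0439], 0.83)]
[[479.3, 0.0, 321.6], [0.0, 479.3, 247.6], [0.0, 0.0, 1.0]] [[0.014, -0.981, 0.194, 0.409], [-1.0, -0.013, 0.002, 0.008], [0.001, -0.194, -0.981, 0.945], [0.0, 0.0, 0.0, 1.0]]
scene power_bank [([0.5294, 0.1093, -0.0002], 0.86), ([0.6403, 0.1493, -0.0034], 0.83), ([0.5334, 0.239, -0.0007], 0.58)]
scene station [([0.5658, -0.0853, -0.0009], 0.79)]
scene dock_home [([0.586, -0.0207, 0.0114], 0.62)]
scene dock_stop [([0.6361, -0.0217, 0.0135], 0.94)]
scene selector_grip [([0.5427, -0.1488, 0.0631], 0.84)]
scene two_dot_mark []
[[499.6, 0.0, 317.8], [0.0, 499.6, 239.8], [0.0, 0.0, 1.0]] [[-0.704, -0.486, 0.517, 0.072], [-0.71, 0.478, -0.518, 0.497], [0.005, -0.732, -0.682, 0.702], [0.0, 0.0, 0.0, 1.0]]
0.7
```

View pics/top0.png

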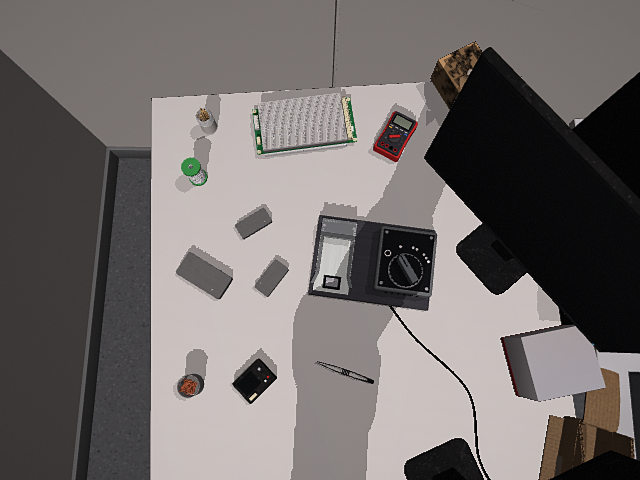

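View pics/scene0.png

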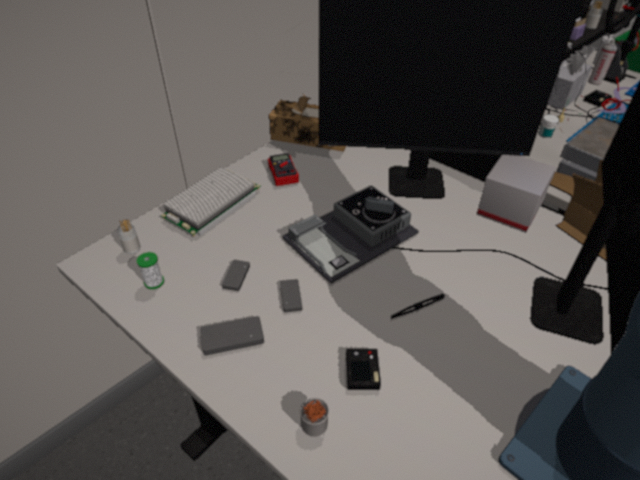

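The top view shows the largest bank at about (204,272), with two smaller look-alikes at (254,222) and (271,276). The station is at (372,262) with its selector at (406,268). A monitor panel's lower edge starts at (425,157). The scene view agrees: bank at (232,335), that same panel corner at (320,147).

```bash
cat > h.py <<'E'
from plant import env
import cv2,numpy as np
from scipy.spatial.transform import Rotation as R
def ray(c,px):
    k=env.calibration(c);T=k["T"];d=np.linalg.inv(k["mtx"])@[px[0],px[1],1.];return T[:3,3],T[:3,:3]@d
def plane(c,px,z):
    o,d=ray(c,px);return o+d*(z-o[2])/d[2]
def tri(p,q):
    o,d=ray("top",p);o2,e=ray("scene",q);A=np.stack([d,-e],1);t=np.linalg.lstsq(A,o2-o,rcond=None)[0]
    return np.round((o+d*t[0]+o2+e*t[1])/2,3),round(float(np.linalg.norm(o+d*t[0]-o2-e*t[1])),3)
E
python3 - <<'E'
from h import *
print("panel corner",tri((425,157),(320,147)),tri((605,350),(530,155)))
for n,p in [("stand1",(495,258)),("stand1near",(490,300)),("stand2",(440,460)),("box",(510,395))]: print(n,plane("top",p,0).round(3))
print("st2 panel scene",plane("scene",(570,310),0).round(3))
im=env.grab_frame("top")
for r in env.trace("power_bank","top"):
    m=r["mask"].astype(np.uint8);c,_=cv2.findContours(m,0,2);c=max(c,key=cv2.contourArea)
    P=np.array([plane("top",p[0],0.016)[:2] for p in c],np.float32)*1000
    print(r["score"],cv2.minAreaRect(P))
cv2.imwrite("pics/topc.png",cv2.resize(im[200:320,160:320],None,fx=5,fy=5,interpolation=cv2.INTER_CUBIC)[:,:,::-1])
cv2.imwrite("pics/tops.png",cv2.resize(im[205:315,300:446],None,fx=5.4,fy=5.4,interpolation=cv2.INTER_CUBIC)[:,:,::-1])
E
```

```text
panel corner (array([ 0.752, -0.185,  0.09 ]), 0.006) (array([ 0.401, -0.485,  0.095]), 0.002)
stand1 [ 0.579 -0.337  0.   ]
stand1near [ 0.495 -0.323  0.   ]
stand2 [ 0.198 -0.214  0.   ]
box [ 0.315 -0.351  0.   ]
st2 panel scene [ 0.155 -0.228  0.   ]
0.66 ((533.1627807617188, 238.663818359375), (107.48778533935547, 51.933467864990234), 58.986358642578125)
0.65 ((640.2490234375, 146.79446411132812), (36.10017013549805, 69.22870635986328), 32.5117301940918)
0.64 ((530.684814453125, 107.83091735839844), (37.29330825805664, 69.39514923095703), 54.0136833190918)
```

View pics/tops.png

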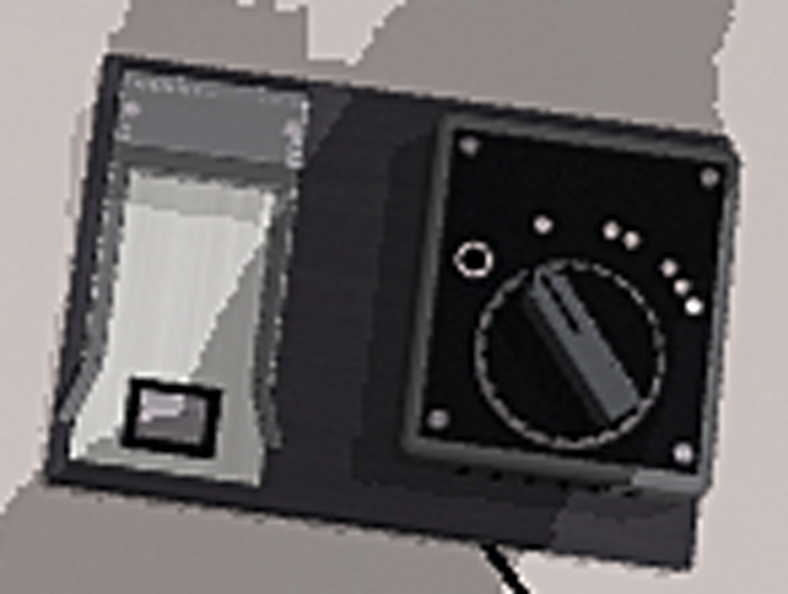

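The crop shows the dock on the left, with the catch at crop (170,415) and the hood at (215,115). The selector bar's pointed end, with the dark line, is at (545,275), aimed at the one-dot mark (543,225) or slightly left of it. The space around the arm is still unclear, so I'll check it next.

```bash
python3 - <<'E'
from h import *
w=env.grab_frame("wrist");s=cv2.imread("pics/scene0.png");t=cv2.imread("pics/top0.png")
a=cv2.resize(w[:,:,::-1],(400,300))
b=cv2.resize(s[:,400:],(320,600)) ; c=cv2.convertScaleAbs(cv2.resize(t[300:,360:],(400,257)),alpha=1.6,beta=25)
o=np.zeros((600,800,3),np.uint8);o[:300,:400]=a;o[300:557,:400]=c;o[:,440:760]=cv2.convertScaleAbs(b,alpha=1.6,beta=25)
cv2.imwrite("pics/comp.png",o)
E
```

```text
(no output)
```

View pics/comp.png

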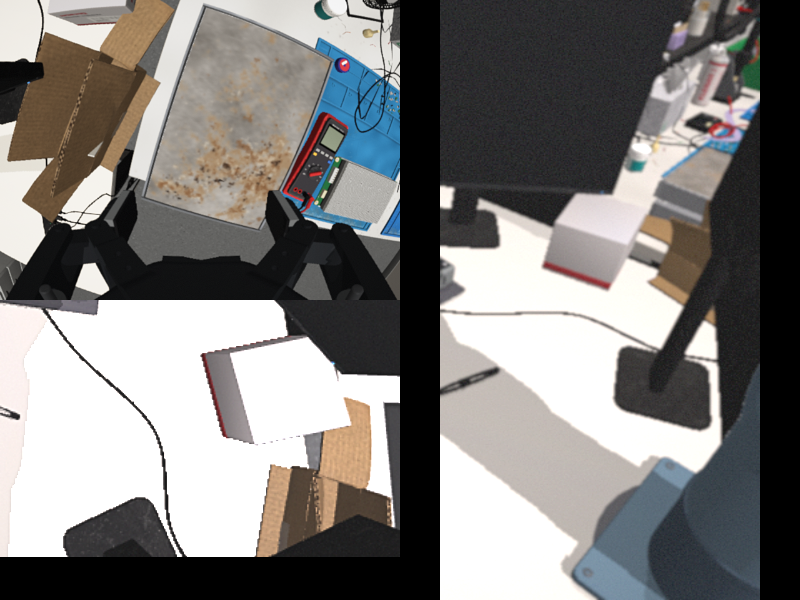

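```bash
python3 - <<'E'
from h import *
print(tri((608,450),(614,360)),tri((549,480),(614,360)))
# wrist fisheye rays
s=env.observe();k=env.calibration("wrist");print({a:np.round(b,3).tolist() if hasattr(b,'shape') else b for a,b in k.items()})
print(plane("top",(608,450),0.0).round(3),plane("top",(608,450),0.1).round(3),plane("top",(608,450),0.3).round(3))
for z in (0,.1,.2,.3,.4): print(z,plane("scene",(614,360),z).round(3),plane("scene",(638,100),z).round(3))
E
```

```text
(array([ 0.041, -1.028, -0.883]), 0.004) (array([ 0.049, -0.617, -0.455]), 0.002)
{'mtx': [[371.648, 0.0, 321.735], [0.0, 371.648, 241.531], [0.0, 0.0, 1.0]], 'tool_from_camera': [[0.001, -0.955, -0.295, 0.076], [1.0, 0.001, 0.001, -0.001], [-0.001, -0.295, 0.955, -0.142], [0.0, 0.0, 0.0, 1.0]]}
[ 0.22  -0.527 -0.   ] [ 0.24 -0.47  0.1 ] [ 0.28  -0.357  0.3  ]
0 [ 0.057 -0.179  0.   ] [ 0.371 -1.14   0.   ]
0.1 [ 0.06  -0.082  0.1  ] [ 0.328 -0.907  0.1  ]
0.2 [0.062 0.014 0.2  ] [ 0.285 -0.674  0.2  ]
0.3 [0.064 0.11  0.3  ] [ 0.243 -0.44   0.3  ]
0.4 [0.066 0.207 0.4  ] [ 0.2   -0.207  0.4  ]
```

{"name": "apply_moves", "arguments": {"deltas": [[0,0,0,0,0,0.03,0.0854],[0,0,0,0,0,0.03,0.0854],[0,0,0,0,0,0.03,0.0854],[0,0,0,0,0,0.03,0.0854],[0,0,0,0,0,0.03,0.0854],[0,0,0,0,0,0.03,0.0854],[0,0,0,0,0,0.03,0.0854]]}}

```text
time: 1.43
position: [0.2011, -0.6178, 0.443]
tcp_rot: [0.0, 0.988, 0.157, 0.0]
wrist_force: [0.8, -0.5, 0.5]
gripper_width: 0.0857
gripper_force: 0.0
```

```bash
python3 - <<'E'
from h import *
for z in np.arange(.1,.6,.05): print(round(z,2),plane("top",(490,48),z).round(3))
s=env.observe();print(s["position"],s["joints"].round(3),s["wrist_force"].round(1))
w=env.grab_frame("wrist");t=env.grab_frame("top");c=env.grab_frame("scene")
o=np.zeros((600,800,3),np.uint8)
o[:300,:400]=cv2.resize(w,(400,300));o[:300,400:]=cv2.resize(t,(400,300))
o[300:,:400]=cv2.resize(c,(400,300));o[300:,400:]=cv2.resize(c[0:360,400:],(400,300))
cv2.imwrite("pics/c2.png",cv2.convertScaleAbs(o[:,:,::-1],alpha=1.8,beta=20))
E
```

```text
0.1 [ 0.978 -0.315  0.1  ]
0.15 [ 0.945 -0.296  0.15 ]
0.2 [ 0.911 -0.276  0.2  ]
0.25 [ 0.877 -0.257  0.25 ]
0.3 [ 0.844 -0.238  0.3  ]
0.35 [ 0.81  -0.219  0.35 ]
0.4 [ 0.776 -0.2    0.4  ]
0.45 [ 0.742 -0.181  0.45 ]
0.5 [ 0.709 -0.162  0.5  ]
0.55 [ 0.675 -0.143  0.55 ]
[ 0.20111775 -0.61778686  0.44299163] [ 1.18   0.414  0.01   1.228 -0.004  1.499 -0.066] [ 0.8 -0.5  0.5]
```

View pics/c2.png

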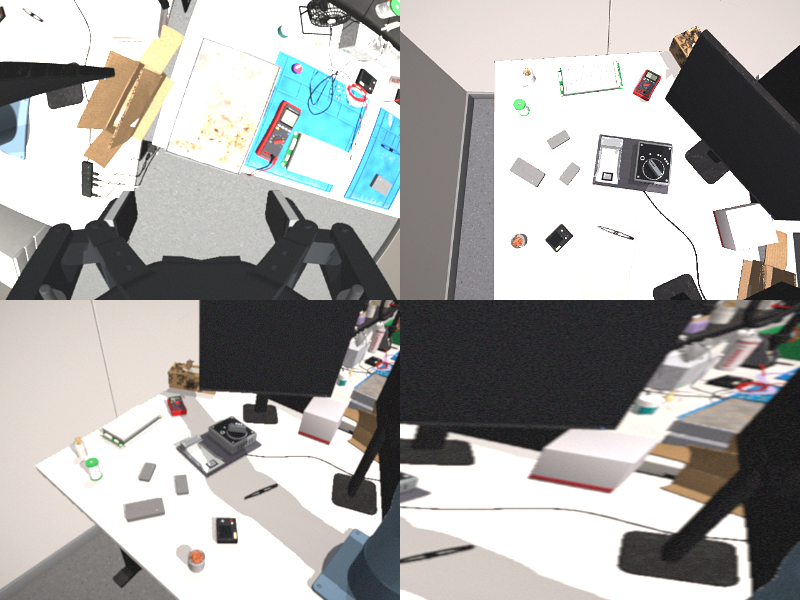

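The wrist view shows a second monitor as a dark bar running from the robot base, at composite (0,100), to its far end at (115,72). It stands between the arm and the work area, so I need its height.

```bash
cat >> h.py <<'E'
def wray(px,s=None):
    s=s or env.observe();k=env.calibration("wrist");M=k["mtx"];F=k["tool_from_camera"]
    v=(np.array(px,float)-M[:2,2])/M[0,0];r=np.hypot(*v);d=np.r_[v/r*np.sin(r),np.cos(r)] if r>1e-9 else np.array([0,0,1.])
    q=np.asarray(s["tcp_rot"]);A=R.from_quat(q[[1,2,3,0]]).as_matrix()
    return s["position"]+A@F[:3,3],A@F[:3,:3]@d
def wplane(px,z,s=None):
    o,d=wray(px,s);return o+d*(z-o[2])/d[2]
E
python3 - <<'E'
from h import *
s=env.observe();s1=dict(s);s1["position"]=np.array([.201,-.617,.23])
o,d=wray((184,115),s);
for p in [(72,112),(68,112),(72,140)]:
    o1,d1=wray(p,s1);t=np.linalg.lstsq(np.stack([d,-d1],1),o1-o,rcond=None)[0];print(o+d*t[0],o1+d1*t[1])
for z in (.1,.2,.3,.35,.4,.45,.5): print(z,[wplane(p,z,s).round(3).tolist() for p in [(184,108),(184,120),(20,104),(20,200)]])
w=env.grab_frame("wrist")[:260,:340]
cv2.imwrite("pics/w2.png",cv2.convertScaleAbs(cv2.resize(w,None,fx=2.2,fy=2.2)[:,:,::-1],alpha=2,beta=30))
E
```

```text
[ 0.24806904 -0.4395921   0.17188308] [ 0.2467087  -0.43983779  0.1718754 ]
[ 0.24857867 -0.44267213  0.18014606] [ 0.24723902 -0.44291371  0.18013863]
[ 0.2487166  -0.4435057   0.18238233] [ 0.23155486 -0.45079969  0.18072198]
0.1 [[0.253, -0.41, 0.1], [0.237, -0.415, 0.1], [0.203, -0.102, 0.1], [0.044, -0.132, 0.1]]
0.2 [[0.257, -0.448, 0.2], [0.245, -0.452, 0.2], [0.218, -0.203, 0.2], [0.091, -0.227, 0.2]]
0.3 [[0.261, -0.486, 0.3], [0.252, -0.488, 0.3], [0.232, -0.305, 0.3], [0.138, -0.322, 0.3]]
0.35 [[0.264, -0.505, 0.35], [0.256, -0.507, 0.35], [0.239, -0.355, 0.35], [0.162, -0.37, 0.35]]
0.4 [[0.266, -0.524, 0.4], [0.26, -0.525, 0.4], [0.247, -0.406, 0.4], [0.186, -0.417, 0.4]]
0.45 [[0.268, -0.542, 0.45], [0.263, -0.544, 0.45], [0.254, -0.456, 0.45], [0.209, -0.465, 0.45]]
0.5 [[0.27, -0.561, 0.5], [0.267, -0.562, 0.5], [0.261, -0.507, 0.5], [0.233, -0.512, 0.5]]
```

View pics/w2.png

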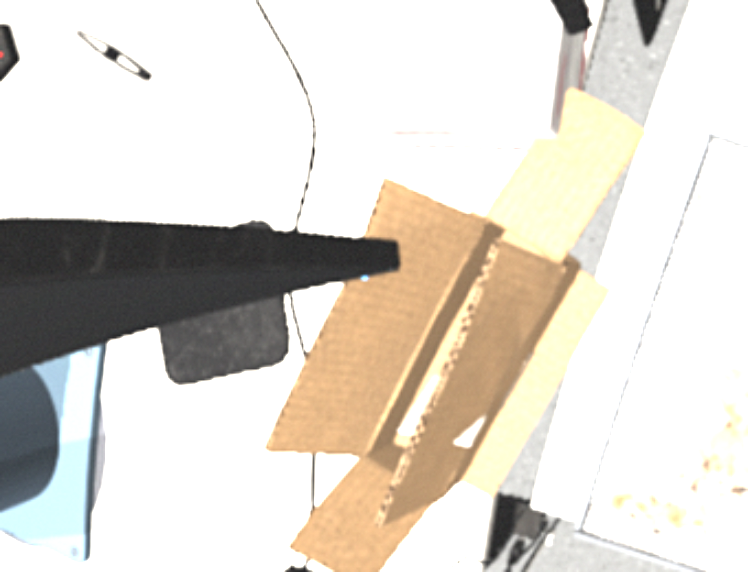

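```bash
python3 - <<'E'
from h import *
for p in [(639,92),(611,216),(611,252),(607,357)]:
    print(p,[plane("scene",p,z).round(3).tolist() for z in (.15,.2,.25)])
print([plane("top",p,.17).round(3).tolist() for p in [(608,450),(549,480),(440,460)]])
K=env.calibration("scene");
for P in [(.25,-.435,.17),(.25,-.435,.5),(.15,-.2,.17)]:
    c=np.linalg.inv(K["T"])@np.r_[P,1];print(P,(K["mtx"]@c[:3]/c[2])[:2])
print([wplane(p,0).round(3).tolist() for p in [(104,136),(40,200)]])
g=cv2.cvtColor(cv2.imread("pics/scene0.png"),6)
for y in range(90,400,20): print(y,g[y,590:640:4].tolist())
E
```

```text
(639, 92) [[0.32, -0.834, 0.15], [0.298, -0.713, 0.2], [0.275, -0.592, 0.25]]
(611, 216) [[0.181, -0.322, 0.15], [0.171, -0.248, 0.2], [0.161, -0.174, 0.25]]
(611, 252) [[0.145, -0.233, 0.15], [0.138, -0.167, 0.2], [0.131, -0.101, 0.25]]
(607, 357) [[0.069, -0.032, 0.15], [0.069, 0.016, 0.2], [0.069, 0.064, 0.25]]
[[0.254, -0.43, 0.17], [0.21, -0.337, 0.17], [0.236, -0.174, 0.17]]
(0.25, -0.435, 0.17) [602.37874797 163.53492274]
(0.25, -0.435, 0.5) [693.43562773 -29.95860073]
(0.15, -0.2, 0.17) [603.92402904 251.48386811]
[[0.168, -0.231, 0.0], [0.012, -0.095, 0.0]]
90 [132, 90, 84, 123, 129, 127, 108, 85, 127, 122, 55, 55, 4]
110 [105, 121, 92, 99, 78, 67, 80, 88, 102, 42, 1, 0, 13]
130 [85, 85, 84, 77, 73, 79, 82, 10, 6, 4, 6, 7, 2]
150 [77, 78, 85, 86, 72, 1, 5, 1, 2, 0, 2, 0, 0]
170 [74, 50, 36, 13, 7, 2, 13, 5, 4, 3, 3, 5, 4]
190 [35, 33, 30, 24, 10, 6, 0, 10, 12, 5, 3, 0, 0]
210 [36, 30, 32, 2, 7, 10, 12, 0, 10, 1, 5, 0, 3]
230 [16, 2, 7, 4, 15, 2, 5, 5, 3, 7, 7, 9, 3]
250 [4, 6, 6, 71, 26, 8, 6, 2, 6, 0, 3, 0, 6]
270 [103, 144, 144, 143, 100, 0, 3, 7, 6, 8, 5, 7, 7]
290 [27, 87, 147, 144, 112, 3, 9, 4, 5, 1, 10, 0, 3]
310 [13, 19, 20, 75, 150, 4, 1, 12, 7, 2, 14, 25, 21]
330 [14, 20, 18, 73, 149, 49, 9, 5, 1, 26, 27, 25, 30]
350 [147, 147, 148, 147, 148, 98, 33, 25, 26, 24, 26, 28, 23]
370 [149, 147, 135, 26, 24, 25, 25, 28, 28, 26, 24, 21, 25]
390 [26, 27, 23, 27, 28, 23, 28, 28, 24, 29, 28, 27, 27]
```

{"name": "apply_moves", "arguments": {"deltas": [[0,0,0,0,0,0.035,0.0854],[0,0,0,0,0,0.035,0.0854],[0,0,0,-0.005,0.015,0.03,0.0854],[0,0,0,-0.009,0.028,0.02,0.0854],[0,0,0,-0.009,0.028,0.02,0.0854],[0,0,0,-0.009,0.028,0.015,0.0854],[0,0,0,-0.009,0.028,0.015,0.0854],[0,0,0,-0.009,0.028,0.01,0.0854],[0,0,0,0,0,0.0,0.0854]]}}

```text
time: 2.38
position: [0.15, -0.4597, 0.6245]
tcp_rot: [0.002, 0.988, 0.157, 0.001]
wrist_force: [0.4, -0.8, 1.1]
gripper_width: 0.0854
gripper_force: 0.0
```

```bash
python3 - <<'E'
from h import *
s=env.observe();print(s["position"],s["joints"].round(3),s["wrist_force"].round(1))
w=env.grab_frame("wrist")
cv2.imwrite("pics/w3.png",cv2.convertScaleAbs(w[:,:,::-1],alpha=2,beta=30))
E
```

```text
[ 0.14999639 -0.45971265  0.62454228] [ 1.16   0.094  0.003  1.229 -0.     1.814 -0.093] [ 0.4 -0.8  1.1]
```

View pics/w3.png

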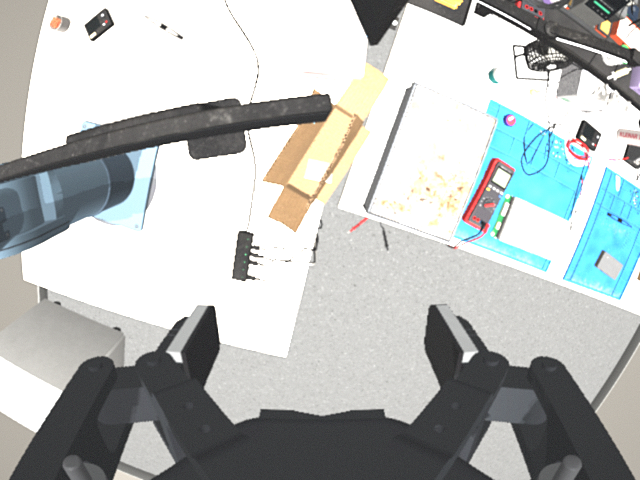

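```bash
python3 - <<'E'
from h import *
for z in (.17,.3,.35,.4,.45,.5,.55): print(z,[wplane(p,z).round(3).tolist() for p in [(330,105),(200,122),(70,145),(5,172)]])
E
```

```text
0.17 [[0.266, -0.438, 0.17], [0.181, -0.244, 0.17], [0.083, 0.008, 0.17], [-0.012, 0.188, 0.17]]
0.3 [[0.256, -0.438, 0.3], [0.19, -0.286, 0.3], [0.113, -0.089, 0.3], [0.039, 0.051, 0.3]]
0.35 [[0.253, -0.438, 0.35], [0.194, -0.302, 0.35], [0.125, -0.127, 0.35], [0.059, -0.001, 0.35]]
0.4 [[0.249, -0.438, 0.4], [0.197, -0.319, 0.4], [0.137, -0.164, 0.4], [0.079, -0.054, 0.4]]
0.45 [[0.246, -0.438, 0.45], [0.201, -0.335, 0.45], [0.149, -0.202, 0.45], [0.099, -0.106, 0.45]]
0.5 [[0.242, -0.437, 0.5], [0.204, -0.351, 0.5], [0.16, -0.239, 0.5], [0.118, -0.159, 0.5]]
0.55 [[0.238, -0.437, 0.55], [0.208, -0.367, 0.55], [0.172, -0.276, 0.55], [0.138, -0.211, 0.55]]
```

{"name": "apply_moves", "arguments": {"deltas": [[0,0,0.08,0.036,0.013,0,0.0854],[0,0,0.08,0.035,0.016,0,0.0854],[0,0,0.08,0.034,0.019,0,0.0854],[0,0,0.08,0.032,0.022,0,0.0854],[0,0,0.08,0.03,0.024,0,0.0854],[0,0,0.08,0.028,0.027,0,0.0854],[0,0,0.08,0.026,0.029,0,0.0854],[0,0,0.08,0.024,0.031,0,0.0854],[0,0,0.08,0.021,0.032,0,0.0854],[0,0,0.08,0.018,0.034,0,0.0854]]}}

```text
time: 3.27
position: [0.4368, -0.215, 0.6187]
tcp_rot: [-0.002, 0.848, 0.531, -0.001]
wrist_force: [-0.0, -0.3, -0.1]
gripper_width: 0.0856
gripper_force: 0.0
```

```bash
python3 - <<'E'
from h import *
s=env.observe();print(s["position"],s["tcp_rot"],s["joints"].round(3),s["wrist_force"].round(1))
w=env.grab_frame("wrist");t=env.grab_frame("scene")
o=np.hstack([cv2.resize(w,(400,300)),cv2.resize(t,(400,300))])
cv2.imwrite("pics/w4.png",cv2.convertScaleAbs(o[:,:,::-1],alpha=1.8,beta=30))
for n in ["power_bank","station","dock_home","dock_stop","selector_grip","two_dot_mark"]:
    print(n,[(np.round(r["xyz"],4).tolist(),round(r["score"],2)) for r in env.landmark_of(n,"wrist")[:3]])
E
```

```text
[ 0.436771   -0.21495552  0.61874194] [-1.85998728e-03  8.47555009e-01  5.30703664e-01 -8.17526143e-04] [ 0.691  0.126 -0.384  1.213  0.047  1.815 -0.13 ] [-0.  -0.3 -0.1]
power_bank [([0.6368, -0.0315, 0.012], 0.6), ([0.5286, 0.1067, -0.0017], 0.59)]
station [([0.5662, -0.0802, -0.0], 0.8)]
dock_home [([0.5865, -0.0184, 0.0073], 0.77)]
dock_stop [([0.6368, -0.0328, 0.0115], 0.78)]
selector_grip [([0.5385, -0.1487, 0.0609], 0.81)]
two_dot_mark [([0.5821, -0.1714, 0.0451], 0.71)]
```

View pics/w4.png

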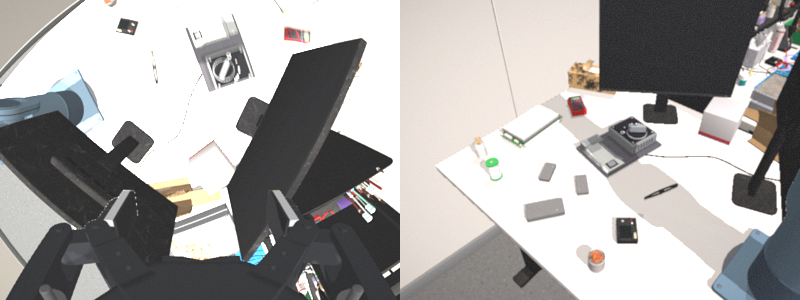

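```bash
python3 - <<'E'
from h import *
print([wplane(p,.17).round(3).tolist() for p in [(96,176),(280,334)]])
for z in (.4,.45,.5,.55): print(z,[wplane(p,z).round(3).tolist() for p in [(3,208),(580,66)]])
print([wplane(p,.09).round(3).tolist() for p in [(482,86)]])
E
```

```text
[[0.075, -0.02, 0.17], [0.238, -0.441, 0.17]]
0.4 [[0.059, -0.02, 0.4], [0.774, -0.192, 0.4]]
0.45 [[0.116, -0.038, 0.45], [0.732, -0.186, 0.45]]
0.5 [[0.172, -0.056, 0.5], [0.69, -0.18, 0.5]]
0.55 [[0.229, -0.073, 0.55], [0.648, -0.174, 0.55]]
[[0.783, -0.194, 0.09]]
```

The second monitor is now behind the arm: near end about (0.07,-0.02), z 0.17 to 0.42. Moving over to the bank.

{"name": "apply_moves", "arguments": {"deltas": [[0,0,0,0.008,0.036,-0.018,0.0854],[0,0,0,0.008,0.036,-0.018,0.0854],[0,0,0,0.008,0.036,-0.018,0.0854],[0,0,0,0.008,0.036,-0.018,0.0854],[0,0,0,0.008,0.036,-0.018,0.0854],[0,0,0,0.008,0.036,-0.018,0.0854],[0,0,0,0.008,0.036,-0.018,0.0854],[0,0,0,0.008,0.036,-0.018,0.0854],[0,0,0,0.008,0.036,-0.018,0.0854],[0,0,0,0.008,0.036,-0.018,0.0854]]}}

```text
time: 4.5
position: [0.5158, 0.1443, 0.4404]
tcp_rot: [0.0, 0.849, 0.528, 0.0]
wrist_force: [0.8, -0.3, -0.0]
gripper_width: 0.0854
gripper_force: 0.0
```

```bash
cat >> h.py <<'E'
def grabw():
    s=env.observe();return s,env.grab_frame("wrist")
def rect(r,s,z):
    m=r["mask"].astype(np.uint8);c=max(cv2.findContours(m,0,2)[0],key=cv2.contourArea)
    return cv2.minAreaRect(np.array([wplane(p[0],z,s)[:2] for p in c],np.float32)*1000)
def wproj(P,s):
    k=env.calibration("wrist");M=k["mtx"];q=np.asarray(s["tcp_rot"]);A=R.from_quat(q[[1,2,3,0]]).as_matrix()
    p=np.linalg.inv(k["tool_from_camera"])@np.r_[A.T@(np.asarray(P)-s["position"]),1];n=np.hypot(p[0],p[1])
    return M[:2,2]+M[0,0]*np.arctan2(n,p[2])*p[:2]/n
def yaw(s):
    q=np.asarray(s["tcp_rot"]);A=R.from_quat(q[[1,2,3,0]]).as_matrix();return np.degrees(np.arctan2(A[1,1],A[0,1])),A[:,2].round(4)
E
python3 - <<'E'
from h import *
s,w=grabw();print(s["position"].round(4),yaw(s),s["joints"].round(3),s["wrist_force"].round(1))
cv2.imwrite("pics/w5.png",w[:,:,::-1])
for r in env.trace("power_bank","wrist"): print(r["score"],rect(r,s,.016))
for n in ["power_bank","station","dock_home","dock_stop","selector_grip","two_dot_mark"]:
    print(n,[(np.round(r["xyz"],4).tolist(),round(r["score"],2)) for r in env.landmark_of(n,"wrist")[:3]])
E
```

```text
[0.5158 0.1443 0.4404] (np.float64(-26.300639061760744), array([ 5.e-04, -4.e-04, -1.e+00])) [ 0.194  0.249 -0.684  1.509  0.158  1.439 -0.955] [ 0.8 -0.3 -0. ]
0.94 ((534.6901245117188, 240.78640747070312), (102.6173095703125, 51.650146484375), 60.68442153930664)
0.7 ((640.078125, 150.100341796875), (36.95306396484375, 70.0317153930664), 31.531129837036133)
power_bank [([0.6442, 0.152, 0.0002], 0.93), ([0.5309, 0.242, -0.0006], 0.86), ([0.5272, 0.1042, -0.004], 0.78)]
station [([0.5685, -0.0821, -0.0006], 0.8)]
dock_home [([0.587, -0.0158, 0.0097], 0.71)]
dock_stop [([0.6339, -0.0273, 0.0138], 0.63)]
selector_grip [([0.5424, -0.1515, 0.0621], 0.69)]
two_dot_mark [([0.5835, -0.1702, 0.0444], 0.64)]
```

{"name": "apply_moves", "arguments": {"deltas": [[0.1,0,0,0.002,0.04,0,0.0854],[0,0,0,0,0.03,0,0.0854],[0,0,0,0,0,0,0.0854]]}}

```text
time: 5.15
position: [0.5163, 0.2179, 0.4421]
tcp_rot: [-0.044, 0.847, 0.53, 0.028]
wrist_force: [-0.9, 0.3, -0.3]
gripper_width: 0.0855
gripper_force: 0.0
```

```bash
cat >> h.py <<'E'
def wristc(q,sg,L1=.505,L2=.449):
    Z=np.array([0,0,1.]);A=R.from_euler('ZYZY',[-q[0],q[1],sg*q[2],q[3]])
    B=R.from_euler('ZY',[-q[0],q[1]]);return B.apply(L1*Z)+A.apply(L2*Z), B.apply(Z)
E
python3 - <<'E'
from h import *
from scipy.optimize import least_squares
J=[([1.18,.414,.01,1.228],[.2011,-.6178,.4430],[0,.988,.157,0]),([1.16,.094,.003,1.229],[.15,-.4597,.6245],[.002,.988,.157,.001]),([.691,.126,-.384,1.213],[.4368,-.215,.6187],[-.0019,.8476,.5307,-.0008]),([.194,.249,-.684,1.509],[.5158,.1443,.4404],[0,.849,.528,0])]
s=env.observe();J.append((s["joints"][:4],s["position"],s["tcp_rot"]))
def f(x,sg):
    H,d,L1,L2=x;o=[]
    for q,p,r in J:
        r=np.array(r);A=R.from_quat(r[[1,2,3,0]]).as_matrix();w,_=wristc(q,sg,L1,L2)
        o+=list(w+[0,0,H]+d*A[:,2]-p)
    return np.array(o)
for sg in (1,-1):
    r=least_squares(f,[.33,.33,.5,.45],args=(sg,));print(sg,r.x.round(3),np.abs(r.fun).max().round(4))
print(s["joints"].round(3),s["position"].round(4))
E
```

```text
Traceback (most recent call last):
  File "h.py", line 30, in wristc
    Z=np.array([0,0,1.]);A=R.from_euler('ZYZY',[-q[0],q[1],sg*q[2],q[3]])
                           ~~~~~~~~~~~~^^^^^^^^^^^^^^^^^^^^^^^^^^^^^^^^^^
  File "scipy/spatial/transform/_rotation.pyx", line 1413, in scipy.spatial.transform._rotation.Rotation.from_euler
ValueError: Expected axis specification to be a non-empty string of upto 3 characters, got ZYZY
```

```bash
sed -i "s/A=R.from_euler('ZYZY',\[-q\[0\],q\[1\],sg\*q\[2\],q\[3\]\])/A=R.from_euler('ZYZ',[-q[0],q[1],sg*q[2]])*R.from_euler('Y',q[3])/" h.py
python3 - <<'E'
from h import *
from scipy.optimize import least_squares
J=[([1.18,.414,.01,1.228],[.2011,-.6178,.4430],[0,.988,.157,0]),([1.16,.094,.003,1.229],[.15,-.4597,.6245],[.002,.988,.157,.001]),([.691,.126,-.384,1.213],[.4368,-.215,.6187],[-.0019,.8476,.5307,-.0008]),([.194,.249,-.684,1.509],[.5158,.1443,.4404],[0,.849,.528,0])]
s=env.observe();J.append((s["joints"][:4],s["position"],s["tcp_rot"]))
def f(x,sg):
    H,d,L1,L2=x;o=[]
    for q,p,r in J:
        r=np.array(r);A=R.from_quat(r[[1,2,3,0]]).as_matrix();w,_=wristc(q,sg,L1,L2)
        o+=list(w+[0,0,H]+d*A[:,2]-p)
    return np.array(o)
for sg in (1,-1):
    r=least_squares(f,[.33,.33,.5,.45],args=(sg,));print(sg,r.x.round(3),np.abs(r.fun).max().round(4))
print(s["joints"].round(3),s["position"].round(4))
E
```

```text
1 [2.705 3.666 1.517 0.14 ] 0.3237
-1 [0.02  0.104 0.604 0.42 ] 0.0476
[ 0.139  0.282 -0.72   1.478  0.098  1.394 -1.023] [0.5163 0.2179 0.4421]
```

{"name": "apply_moves", "arguments": {"deltas": [[-0.1,0,-0.055,0.014,0.016,-0.02,0.0854],[0,0,0,0,0,-0.04,0.0854],[0,0,0,0,0,-0.04,0.0854],[0,0,0,0,0,-0.04,0.0854],[0,0,0,0,0,-0.04,0.0854],[0,0,0,0,0,-0.04,0.0854],[0,0,0,0,0,-0.04,0.0854],[0,0,0,0,0,0,0.0854]]}}

```text
time: 5.82
position: [0.5276, 0.2258, 0.1746]
tcp_rot: [0.001, 0.863, 0.505, -0.005]
wrist_force: [-1.9, -0.4, -0.0]
gripper_width: 0.0853
gripper_force: 0.0
```

```bash
python3 - <<'E'
from h import *
s,w=grabw();print(s["position"].round(4),yaw(s),s["joints"].round(3),s["wrist_force"].round(1),s["tau"].round(1))
cv2.imwrite("pics/w6.png",w[:,:,::-1])
for r in env.trace("power_bank","wrist"): print(r["score"],rect(r,s,.016))
E
```

```text
[0.5276 0.2258 0.1746] (np.float64(-29.359522849977864), array([-0.0078, -0.006 , -1.    ])) [-0.028  0.559 -0.618  1.758  0.386  0.958 -1.315] [-1.9 -0.4 -0. ] [ -2.1 -54.   -9.6 -24.9   0.5  -1.5  -0.4]
0.94 ((534.5780639648438, 241.57846069335938), (101.9300537109375, 49.92320251464844), 59.54146194458008)
0.71 ((639.6224975585938, 154.09494018554688), (35.319435119628906, 72.03174591064453), 34.1031608581543)
0.68 ((533.3093872070312, 115.14556884765625), (38.90350341796875, 69.98704528808594), 55.251529693603516)
0.18 ((563.2096557617188, -198.3760986328125), (27.26469612121582, 75.75222778320312), 15.66604995727539)
```

{"name": "apply_moves", "arguments": {"deltas": [[0,0,0,0.003,0.009,-0.03,0.0854],[0,0,0,0,0,-0.03,0.0854],[0,0,0,0,0,-0.03,0.0854],[0,0,0,0,0,-0.03,0.0854],[0,0,0,0,0,0,0.0854],[0,0,0,0,0,0,0.0854],[0,0,0,0,0,0,0.0854]]}}

```text
time: 6.5
position: [0.5367, 0.2402, 0.0648]
tcp_rot: [0.001, 0.863, 0.505, 0.004]
wrist_force: [-0.6, 0.8, 0.7]
gripper_width: 0.0858
gripper_force: 0.0
```

```bash
python3 - <<'E'
from h import *
s,w=grabw();print(s["position"].round(4),yaw(s),s["joints"].round(3),s["wrist_force"].round(1),s["tau"].round(1))
for r in env.trace("power_bank","wrist")[:2]: print(r["score"],rect(r,s,.016))
E
```

```text
[0.5367 0.2402 0.0648] (np.float64(-29.307099304268043), array([ 0.0075,  0.0021, -1.    ])) [-0.111  0.719 -0.532  1.793  0.509  0.761 -1.421] [-0.6  0.8  0.7] [  0.  -55.2  -8.  -17.3   0.    0.1   0. ]
0.88 ((638.4351806640625, 157.12005615234375), (33.96715545654297, 73.9092788696289), 33.03049087524414)
0.78 ((535.0421752929688, 242.6448974609375), (102.15803527832031, 49.47294616699219), 59.55864334106445)
```

{"name": "apply_moves", "arguments": {"deltas": [[-0.002,0.007,0,-0.006,-0.005,-0.015,0.0854],[0,0,0,0,0,-0.02,0.0854],[0,0,0,0,0,-0.016,0.0854],[0,0,0,0,0,-0.01,0.0854],[0,0,0,0,0,0,0.0854],[0,0,0,0,0,0,0.0854]]}}

```text
time: 7.1
position: [0.5288, 0.2344, 0.0012]
tcp_rot: [-0.0, 0.863, 0.505, -0.002]
wrist_force: [0.1, 0.0, 0.4]
gripper_width: 0.0856
gripper_force: 0.0
```

{"name": "apply_moves", "arguments": {"deltas": [[0,0,0,0.001,0.0,0.003,0.0854],[0,0,0,0,0,0,0.045],[0,0,0,0,0,0,0.045],[0,0,0,0,0,0,0.045],[0,0,0,0,0,0,0.045],[0,0,0,0,0,0,0.045],[0,0,0,0,0,0,0.045],[0,0,0,0,0,0,0.045]], "force": 40}}

```text
time: 7.77
position: [0.5298, 0.2341, 0.0042]
tcp_rot: [0.0, 0.863, 0.505, -0.002]
wrist_force: [-1.5, -1.3, 7.2]
gripper_width: 0.049
gripper_force: 41.1
```

{"name": "apply_moves", "arguments": {"deltas": [[0,0,0,0,0,0.02,0.045],[0,0,0,0,0,0.03,0.045],[0,0,0,0,0,0.035,0.045],[0,0,0,0,0,0.035,0.045]]}}

```text
time: 8.1
position: [0.5282, 0.2334, 0.1239]
tcp_rot: [-0.0, 0.863, 0.506, -0.004]
wrist_force: [1.2, -0.1, -2.5]
gripper_width: 0.0485
gripper_force: 43.9
```

```bash
cat >> h.py <<'E'
from scipy.optimize import least_squares
SP={"station":(0,0,0),"dock_home":(.011,.065,.012),"dock_stop":(.062,.065,.012),"selector_grip":(-.014,-.07,.065),"two_dot_mark":(-.014+.047*np.cos(.3),-.07-.047*np.sin(.3),.045)}
def fit(obs):
    def f(x):
        c,s=np.cos(x[2]),np.sin(x[2]);o=[]
        for a,b in obs: o+=[x[0]+c*a[0]-s*a[1]-b[0],x[1]+s*a[0]+c*a[1]-b[1]]
        return np.array(o)
    r=least_squares(f,[.567,-.08,-.13],loss="soft_l1",f_scale=.002);return r.x,f(r.x)
E
python3 - <<'E'
from h import *
O=[]
def add(n,*v): O.extend((SP[n],p) for p in v)
add("station",(.5647,-.0779),(.5658,-.0853),(.5662,-.0802),(.5685,-.0821))
add("dock_home",(.5828,-.016),(.586,-.0207),(.5865,-.0184),(.587,-.0158))
add("dock_stop",(.6339,-.023),(.6361,-.0217),(.6368,-.0328),(.6339,-.0273))
add("selector_grip",(.5446,-.1478),(.5427,-.1488),(.5385,-.1487),(.5424,-.1515))
add("two_dot_mark",(.5891,-.1679),(.5821,-.1714),(.5835,-.1702))
x,r=fit(O);print("landmarks",x.round(4),np.abs(r).max().round(4))
px=lambda a,b:(300+a/5.4,205+b/5.4)
C=[((.082,.108),px(107,58),.012),((-.08,.108),px(48,478),.012),((-.08,-.128),px(690,568),.012),
   ((-.057,-.015),px(405,450),.045),((.069,-.015),px(440,113),.045)]
Q=[(a,plane("top",p,z)) for a,p,z in C]
x2,r2=fit(Q);print("corners",x2.round(4),(r2*1000).round(1))
s=env.observe();print(s["position"].round(4),yaw(s),s["joints"].round(3),s["wrist_force"].round(1),s["gripper_width"])
E
```

```text
landmarks [ 0.5657 -0.0814 -0.137 ] 0.0073
corners [ 0.5663 -0.0825 -0.12  ] [ 2.6  0.5 -1.5  0.8 -0.7 -2.9 -1.6  1.1  2.4 -0.5]
[0.5282 0.2334 0.1239] (np.float64(-29.252039071915167), array([-0.0066, -0.0031, -1.    ])) [-0.063  0.63  -0.588  1.784  0.441  0.87  -1.366] [ 1.2 -0.1 -2.5] 0.04853073001007899
```

{"name": "apply_moves", "arguments": {"deltas": [[0,0,-0.119,-0.002,-0.024,0.004,0.045],[0,0,-0.119,-0.002,-0.024,0.004,0.045],[0,0,-0.119,-0.002,-0.024,0.004,0.045],[0,0,-0.119,-0.002,-0.024,0.004,0.045],[0,0,-0.119,-0.002,-0.024,0.004,0.045],[0,0,-0.119,-0.002,-0.024,0.004,0.045],[0,0,-0.119,-0.002,-0.024,0.004,0.045],[0,0,-0.119,-0.002,-0.024,0.004,0.045],[0,0,-0.119,-0.002,-0.024,0.004,0.045],[0,0,-0.119,-0.003,-0.024,0.004,0.045]]}}

```text
time: 8.93
position: [0.5075, -0.0072, 0.1633]
tcp_rot: [-0.001, 0.998, -0.068, -0.002]
wrist_force: [0.3, 0.7, -3.7]
gripper_width: 0.0486
gripper_force: 43.8
```

{"name": "apply_moves", "arguments": {"deltas": [[0,0,0,0,0,0,0.045],[0,0,0,0,0,0,0.045]]}}

```text
time: 9.1
position: [0.5077, -0.0077, 0.1633]
tcp_rot: [-0.001, 0.998, -0.066, -0.002]
wrist_force: [-0.4, -0.0, -3.4]
gripper_width: 0.0491
gripper_force: 43.8
```

```bash
python3 - <<'E'
from h import *
s,w=grabw();print(s["position"].round(4),yaw(s),s["joints"].round(3),s["wrist_force"].round(1),s["gripper_width"])
cv2.imwrite("pics/w7.png",w[:,:,::-1])
for r in env.trace("power_bank","wrist"): 
    ys,xs=np.nonzero(r["mask"]);print("mask",r["score"],xs.min(),xs.max(),ys.min(),ys.max(),rect(r,s,s["position"][2]+.012))
for n in SP: print(n,[(np.round(r["xyz"],4).tolist(),round(r["score"],2)) for r in env.landmark_of(n,"wrist")[:2]])
E
```

```text
[ 0.5077 -0.0077  0.1633] (np.float64(-97.59488229493535), array([-0.004 ,  0.0023, -1.    ])) [ 0.19   0.412 -0.323  1.951  0.173  0.808 -1.932] [-0.4 -0.  -3.4] 0.0491194733704645
mask 0.86 90 163 59 139 ((608.9384155273438, 54.78467559814453), (17.346040725708008, 32.01982116699219), 33.142581939697266)
mask 0.8 156 218 170 255 ((561.0355224609375, 37.57643127441406), (15.97541332244873, 31.680208206176758), 53.415077209472656)
mask 0.74 255 393 173 403 ((517.6522827148438, -8.19497299194336), (49.566043853759766, 102.4936294555664), 81.55030059814453)
station [([0.5676, -0.083, 0.001], 0.6)]
dock_home [([0.5865, -0.0189, 0.0065], 0.63)]
dock_stop []
selector_grip [([0.5405, -0.1501, 0.0634], 0.79)]
two_dot_mark [([0.5833, -0.1705, 0.0404], 0.63)]
```

View pics/w7.png

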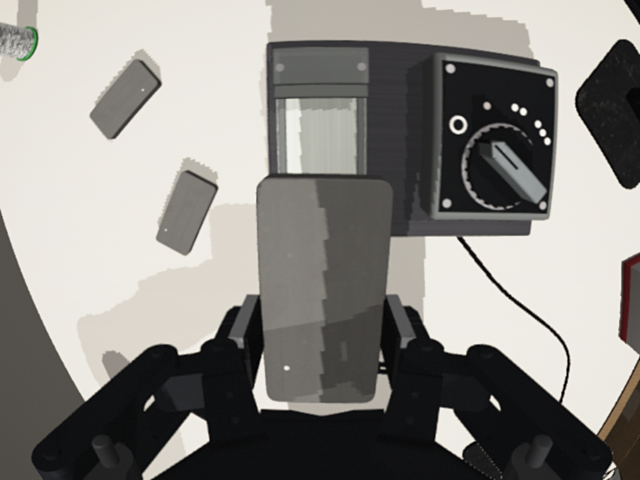

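The wrist view shows the bank held square, with corners (258,180), (391,180) and (262,400). The dock floor and fences are visible ahead at columns 275–367, rows 97–175. The selector's point is at (492,150), below the one-dot mark at (487,105).

```bash
python3 - <<'E'
from h import *
s=env.observe();im=cv2.imread("pics/w7.png");g=cv2.cvtColor(im,6)
for y in (105,125,145,165): print(y,g[y,268:292].tolist(),g[y,352:376].tolist())
C=[((.069,-.015),(434,54),.045),((.069,-.125),(557,70),.045),((-.057,-.125),(549,219),.045),((-.057,-.015),(432,218),.045),((.082,.108),(267,43),.012),((-.08,-.128),(530,236),.006)]
Q=[(a,wplane(p,z,s)) for a,p,z in C];x,r=fit(Q);print(x.round(4),(r*1000).round(1))
for p,z in C[0:0]: pass
for X in [(.567,-.082,-.13),x]:
    c,sn=np.cos(X[2]),np.sin(X[2])
    for a in [(.03,.0925,.016),(-.01,.0925,.016),(.03,.0375,.016),(-.01,.0375,.016),(.032,.065,.04),(.07,.0375,.037),(.07,.0925,.037)]:
        print(a,wproj([X[0]+c*a[0]-sn*a[1],X[1]+sn*a[0]+c*a[1],a[2]],s).round(1),end=" ")
    print()
E
```

```text
105 [63, 63, 70, 72, 71, 71, 70, 89, 138, 151, 132, 118, 119, 122, 119, 115, 110, 143, 191, 216, 219, 219, 219, 219] [183, 185, 184, 169, 131, 90, 88, 96, 99, 98, 95, 97, 113, 114, 88, 59, 53, 53, 52, 54, 53, 53, 51, 53]
125 [84, 67, 77, 80, 82, 82, 80, 90, 130, 164, 162, 139, 137, 141, 143, 140, 127, 135, 198, 236, 239, 239, 238, 238] [181, 183, 183, 166, 125, 90, 86, 94, 98, 98, 94, 95, 105, 115, 95, 60, 50, 52, 54, 52, 52, 51, 53, 53]
145 [117, 71, 73, 79, 81, 81, 79, 81, 98, 140, 154, 141, 136, 139, 142, 141, 132, 132, 179, 230, 240, 239, 239, 239] [180, 182, 179, 163, 130, 96, 85, 94, 98, 96, 95, 97, 114, 115, 88, 62, 55, 55, 56, 55, 56, 56, 57, 56]
165 [156, 99, 67, 74, 79, 79, 79, 79, 84, 114, 154, 157, 142, 139, 141, 141, 137, 126, 153, 209, 237, 240, 240, 240] [178, 181, 176, 158, 118, 83, 84, 94, 96, 94, 93, 99, 113, 112, 87, 56, 50, 52, 53, 53, 53, 53, 53, 51]
[ 0.5661 -0.0766 -0.1092] [ 2.5  0.3  1.  -3.9 -3.3 -3.7 -3.5  1.3  0.5  2.2  0.5  0.8]
(0.03, 0.0925, 0.016) [292.3 100.9] (-0.01, 0.0925, 0.016) [292.6 152.2] (0.03, 0.0375, 0.016) [364.4 101.4] (-0.01, 0.0375, 0.016) [363.7 152.6] (0.032, 0.065, 0.04) [328.9  95.4] (0.07, 0.0375, 0.037) [367.8  45.4] (0.07, 0.0925, 0.037) [290.   44.8] 
(0.03, 0.0925, 0.016) [284.7 105.5] (-0.01, 0.0925, 0.016) [286.2 156.7] (0.03, 0.0375, 0.016) [356.7 104.2] (-0.01, 0.0375, 0.016) [357.2 155.5] (0.032, 0.065, 0.04) [320.4  99.4] (0.07, 0.0375, 0.037) [358.4  48.1] (0.07, 0.0925, 0.037) [280.6  49.7]
```

```bash
python3 - <<'E'
from h import *
s=env.observe()
L=np.array([wplane(p,.016,s)[:2] for p in [(284.8,105),(285,125),(285.5,145),(286,165)]])
Rr=np.array([wplane(p,.016,s)[:2] for p in [(356.3,105),(356.2,125),(356.2,145),(356,165)]])
for P in (L,Rr):
    d=P[0]-P[-1];print(np.degrees(np.arctan2(d[1],d[0])),P.round(4).tolist())
print(((L+Rr)/2).round(4).tolist(),np.linalg.norm(L-Rr,axis=1))
# hood front edges / lip & back edge
print([wplane(p,.04,s).round(4).tolist() for p in [(276,97),(366,97)]],[wplane(p,.037,s).round(4).tolist() for p in [(276,48),(369,47)]])
E
```

```text
-6.799146488593613 [[0.6064, 0.0119], [0.5909, 0.0139], [0.5754, 0.0157], [0.5599, 0.0175]]
-7.000335263344852 [[0.5994, -0.0422], [0.5839, -0.0402], [0.5685, -0.0384], [0.5529, -0.0365]]
[[0.6029, -0.0151], [0.5874, -0.0132], [0.5719, -0.0114], [0.5564, -0.0095]] [0.05456211 0.05455926 0.05450495 0.05439716]
[[0.6112, 0.0151, 0.04], [0.6032, -0.0474, 0.04]] [[0.6476, 0.0108, 0.037], [0.64, -0.0546, 0.037]]
```

{"name": "apply_moves", "arguments": {"deltas": [[-0.002,-0.004,0.017,0.004,0,-0.02,0.045],[0,0,0,0.003,0,-0.03,0.045],[0,0,0,0,0,-0.03,0.045],[0,0,0,0,0,-0.025,0.045],[0,0,0,0,0,-0.02,0.045],[0,0,0,0,0,-0.01,0.045],[0,0,0,0,0,0,0.045],[0,0,0,0,0,0,0.045]]}}

```text
time: 10.12
position: [0.5155, -0.0057, 0.0285]
tcp_rot: [-0.001, 0.998, -0.056, 0.0]
wrist_force: [-0.4, -0.5, -2.3]
gripper_width: 0.0486
gripper_force: 43.8
```

```bash
python3 - <<'E'
from h import *
s,w=grabw();print(s["position"].round(4),yaw(s),s["joints"].round(3),s["wrist_force"].round(1),s["gripper_width"])
cv2.imwrite("pics/w8.png",cv2.resize(w[40:300,180:460],None,fx=2.6,fy=2.3)[:,:,::-1]);cv2.imwrite("pics/w8f.png",w[:,:,::-1])
E
```

```text
[ 0.5155 -0.0057  0.0285] (np.float64(-96.45074313237846), array([ 3.0e-04,  1.3e-03, -1.0e+00])) [ 0.118  0.647 -0.246  1.994  0.29   0.533 -2.014] [-0.4 -0.5 -2.3] 0.04859273661530809
```

View pics/w8.png

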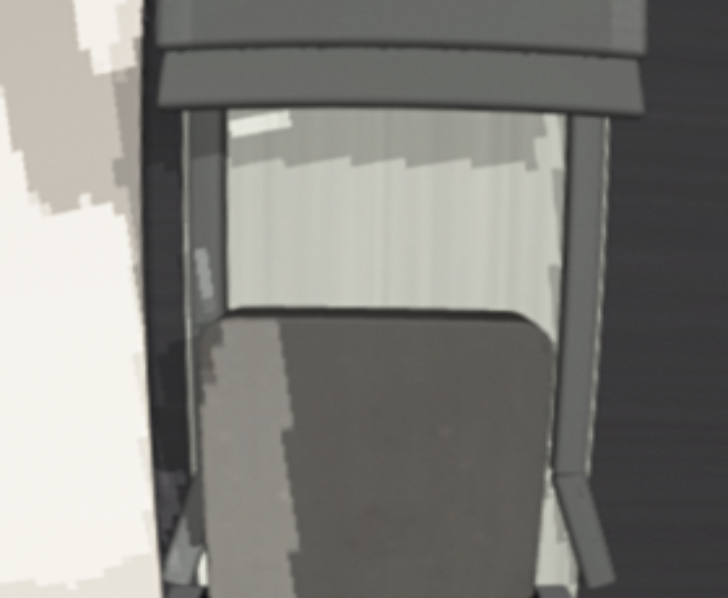

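The crop shows the bank's front, with edges at x 200 and 552 (y 370), over the dock. The inner fence edges are at x≈226 on the left and 566→555 on the right, so the bank needs to move slightly right.

```bash
python3 - <<'E'
from h import *
s=env.observe();p=lambda a,b:(180+a/2.6,40+b/2.3)
y=np.radians(yaw(s)[0]+90);e=np.array([np.cos(y),np.sin(y)]);n=np.array([-e[1],e[0]])
def rel(px,z): d=wplane(px,z,s)[:2]-s["position"][:2];return (np.array([d@e,d@n])*1000).round(1)
g=cv2.cvtColor(cv2.imread("pics/w8f.png"),6)
for r in (100,130,160): print(r,g[r,245:275].tolist(),g[r,385:420].tolist())
print("fenceL",[rel(p(*q),.016) for q in [(227,130),(226,200),(225,280)]])
print("fenceR",[rel(p(*q),.016) for q in [(567,120),(564,200),(561,300),(555,470)]])
zb=s["position"][2]+.0118
print("bankL",[rel(p(*q),zb) for q in [(200,360),(202,450),(205,560)]],"bankR",[rel(p(*q),zb) for q in [(553,370),(546,480),(538,580)]],"front",rel(p(370,315),zb))
print("lip",rel(p(400,108),.04))
E
```

```text
100 [49, 50, 50, 48, 53, 93, 131, 104, 75, 79, 81, 82, 82, 81, 83, 82, 84, 84, 80, 68, 51, 51, 105, 148, 166, 163, 158, 157, 156, 157] [171, 184, 188, 189, 191, 192, 196, 197, 198, 195, 184, 153, 111, 60, 60, 82, 99, 107, 109, 107, 106, 107, 107, 105, 104, 101, 98, 117, 119, 83, 58, 59, 59, 59, 58]
130 [62, 58, 60, 57, 68, 105, 131, 116, 93, 95, 102, 103, 103, 102, 103, 105, 104, 106, 103, 91, 71, 66, 131, 183, 193, 192, 191, 194, 195, 195] [194, 193, 192, 192, 194, 196, 198, 195, 177, 160, 151, 124, 66, 55, 79, 97, 105, 106, 108, 106, 106, 106, 105, 105, 102, 96, 108, 131, 102, 63, 56, 57, 57, 58, 57]
160 [59, 60, 61, 59, 53, 73, 115, 121, 95, 92, 104, 123, 149, 152, 153, 145, 113, 102, 103, 94, 77, 69, 119, 171, 193, 195, 194, 194, 195, 194] [192, 191, 192, 193, 196, 188, 164, 157, 158, 153, 120, 67, 58, 80, 97, 103, 104, 105, 105, 105, 104, 105, 104, 101, 100, 118, 115, 77, 58, 57, 59, 59, 57, 58, 58]
fenceL [array([90.5, 23.4]), array([77.6, 23.6]), array([63. , 24.1])]
fenceR [array([ 92.8, -30.7]), array([ 78. , -30.4]), array([ 59.5, -30.4]), array([ 26.8, -30.9])]
bankL [array([52.6, 24.1]), array([38. , 24.5]), array([18.8, 25.1])] bankR [array([ 51.1, -24.6]), array([ 33. , -24.6]), array([ 15.2, -24.5])] front [59.5  0.7]
lip [91.3 -3.3]
```

{"name": "apply_moves", "arguments": {"deltas": [[0,0,0,0,-0.0033,0,0.045],[0,0,0,0,0,0,0.045],[0,0,0,0,0,-0.004,0.045],[0,0,0,0,0,-0.004,0.045],[0,0,0,0,0,-0.003,0.045],[0,0,0,0,0,0,0.045]]}}

```text
time: 10.67
position: [0.5153, -0.0094, 0.0169]
tcp_rot: [-0.001, 0.998, -0.057, 0.0]
wrist_force: [-0.1, -0.2, -2.6]
gripper_width: 0.0486
gripper_force: 44.0
```

{"name": "apply_moves", "arguments": {"deltas": [[0,0,0,0.008,-0.001,0,0.045],[0,0,0,0.008,-0.001,0,0.045],[0,0,0,0.008,-0.001,0,0.045],[0,0,0,0.008,-0.001,0,0.045],[0,0,0,0,0,0,0.045]]}}

```text
time: 11.08
position: [0.5501, -0.0136, 0.0177]
tcp_rot: [-0.001, 0.998, -0.057, 0.002]
wrist_force: [1.4, -0.8, -1.4]
gripper_width: 0.0487
gripper_force: 44.0
```

{"name": "apply_moves", "arguments": {"deltas": [[0,0,0,0.007,-0.0008,-0.0005,0.045],[0,0,0,0.007,-0.0008,0,0.045],[0,0,0,0.006,-0.0007,0,0.045],[0,0,0,0,0,0,0.045],[0,0,0,0,0,0,0.045]]}}

```text
time: 11.5
position: [0.5682, -0.0157, 0.017]
tcp_rot: [-0.001, 0.998, -0.057, 0.001]
wrist_force: [0.8, -0.1, -1.7]
gripper_width: 0.0485
gripper_force: 44.0
```

{"name": "apply_moves", "arguments": {"deltas": [[0,0,0,0.003,-0.0004,0,0.045],[0,0,0,0.003,-0.0003,0,0.045],[0,0,0,0.002,-0.0002,0,0.045],[0,0,0,0,0,0,0.045]]}}

```text
time: 11.83
position: [0.5758, -0.0166, 0.0168]
tcp_rot: [-0.001, 0.998, -0.057, 0.001]
wrist_force: [-0.2, 0.4, -2.2]
gripper_width: 0.0486
gripper_force: 43.8
```

{"name": "apply_moves", "arguments": {"deltas": [[0,0,0,0.002,-0.0002,0,0.045],[0,0,0,0,0,0,0.045]]}}

```text
time: 12.0
position: [0.577, -0.0168, 0.0166]
tcp_rot: [-0.001, 0.998, -0.056, -0.0]
wrist_force: [-0.7, -0.6, -4.0]
gripper_width: 0.0486
gripper_force: 43.8
```

{"name": "apply_moves", "arguments": {"deltas": [[0,0,0,0.002,-0.0002,0,0.045],[0,0,0,0.001,-0.0001,0,0.045],[0,0,0,0,0,0,0.045]]}}

```text
time: 12.25
position: [0.5771, -0.0169, 0.0164]
tcp_rot: [-0.0, 0.998, -0.056, -0.003]
wrist_force: [-8.6, -0.0, 4.7]
gripper_width: 0.0488
gripper_force: 44.6
```

{"name": "apply_moves", "arguments": {"deltas": [[0,0,0,-0.002,0.0002,0,0.045],[0,0,0,0,0,0,0.08],[0,0,0,0,0,0,0.08],[0,0,0,0,0,0,0.08],[0,0,0,0,0,0,0.08],[0,0,0,0,0,0,0.08],[0,0,0,-0.002,0,0.02,0.08],[0,0,0,-0.005,0,0.03,0.08],[0,0,0,-0.015,0,0.035,0.08],[0,0,0,-0.02,0,0.035,0.08]]}}

```text
time: 13.08
position: [0.5367, -0.0167, 0.1379]
tcp_rot: [-0.001, 0.998, -0.057, 0.001]
wrist_force: [1.0, 0.1, 0.5]
gripper_width: 0.0802
gripper_force: 0.0
```

{"name": "apply_moves", "arguments": {"deltas": [[0,0,0,-0.02,0,0.02,0.08],[0,0,0,0,0,0.0,0.08],[0,0,0,0,0,0.0,0.08]]}}

```text
time: 13.33
position: [0.5168, -0.0171, 0.1581]
tcp_rot: [-0.0, 0.998, -0.057, 0.002]
wrist_force: [0.1, 0.5, 0.0]
gripper_width: 0.0798
gripper_force: 0.0
```

```bash
python3 - <<'E'
from h import *
s,w=grabw();print(s["position"].round(4),yaw(s),s["joints"].round(3),s["gripper_width"])
for n in SP: print(n,[(np.round(r["xyz"],4).tolist(),round(r["score"],2)) for r in env.landmark_of(n,"wrist")[:2]])
print("catch",[(np.round(r["xyz"],4).tolist(),round(r["score"],2)) for r in env.recognise("catch","wrist")[:2]])
for r in env.trace("selector","wrist")[:2]:
    print(rect(r,s,.065),r["score"])
cv2.imwrite("pics/w9.png",cv2.resize(w[60:400,200:600],None,fx=2,fy=1.75)[:,:,::-1]);cv2.imwrite("pics/w9f.png",w[:,:,::-1])
E
```

```text
[ 0.5168 -0.0171  0.1581] (np.float64(-96.49061196005187), array([ 3.3e-03,  6.0e-04, -1.0e+00])) [ 0.212  0.432 -0.331  1.938  0.191  0.798 -1.908] 0.07978937454733455
station [([0.567, -0.0802, 0.0018], 0.6)]
dock_home []
dock_stop [([0.6363, -0.03, 0.0139], 0.84)]
selector_grip [([0.5395, -0.1456, 0.0619], 0.66)]
two_dot_mark [([0.5828, -0.1702, 0.0482], 0.68)]
catch [([0.5221, -0.0131, 0.0157], 0.59)]
((546.7906494140625, -144.02207946777344), (66.00965881347656, 57.66169357299805), 89.26876068115234) 0.7
```

View pics/w9.png

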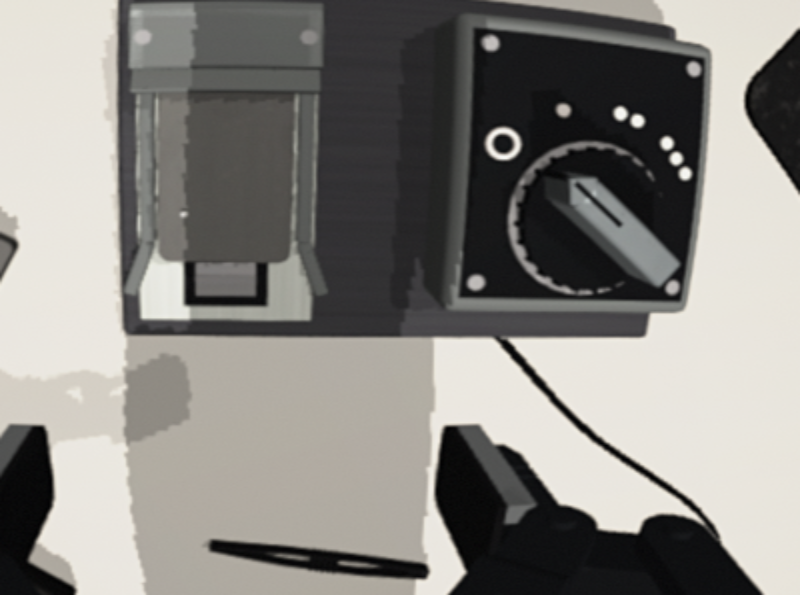

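The bank sits under the hood with its rear at crop row 262, right at the black-framed catch (185–268, 262–305). The selector's pointed end at crop (585,190) looks aimed at ring or one dot, with its tail at (667,277). I'll work out its angle.

```bash
python3 - <<'E'
from h import *
s=env.observe();p=lambda a,b:(200+a/2,60+b/1.75)
th=-.118
ax=wplane(p(587,220),.054,s);print("axis",ax.round(4))
a=wplane(p(585,191),.076,s);b=wplane(p(667,277),.076,s);d=a-b
print("bar",a.round(4),b.round(4),"mid",((a+b)/2).round(4),"len",np.linalg.norm(d).round(4),"az",np.arctan2(d[1],d[0]),"sel",th-np.arctan2(d[1],d[0]))
l1=wplane(p(578,183),.076,s);l2=wplane(p(620,225),.076,s);d=l1-l2;print("line",l1.round(4),l2.round(4),np.arctan2(d[1],d[0]))
for n,q in [("ring",(503,143)),("1",(564,110)),("2",(629,117)),("3",(676,158))]:
    m=wplane(p(*q),.045,s);print(n,m.round(4),np.linalg.norm(m[:2]-[.5455,-.1485]).round(4),(th-np.arctan2(m[1]+.1485,m[0]-.5455)).round(3))
M=np.array([wplane(p(*q),.045,s)[:2] for q in [(503,143),(564,110),(629,117),(676,158)]])
r=least_squares(lambda x:np.concatenate([(x[0]+.047*np.cos(x[2]-t)-m[0],x[1]+.047*np.sin(x[2]-t)-m[1]) for t,m in zip([-.9,-.3,.3,.9],M)]),[.545,-.148,-.12]);print("axis,yaw by marks",r.x.round(4),np.abs(r.fun).max())
E
```

```text
axis [ 0.5445 -0.1416  0.054 ]
bar [ 0.5596 -0.1306  0.076 ] [ 0.524  -0.1632  0.076 ] mid [ 0.5418 -0.1469  0.076 ] len 0.0483 az 0.7421932930255075 sel -0.8601932930255075
line [ 0.5627 -0.1281  0.076 ] [ 0.546  -0.1436  0.076 ] 0.7481158251772952
ring [ 0.5766 -0.1138  0.045 ] 0.0466 -0.958
1 [ 0.5891 -0.1386  0.045 ] 0.0447 -0.342
2 [ 0.5857 -0.1657  0.045 ] 0.0437 0.286
3 [ 0.5677 -0.1863  0.045 ] 0.0439 0.922
axis,yaw by marks [ 0.543  -0.1466 -0.123 ] 0.000343847766312938
```

The selector reads about -0.86 rad, so it starts at the ring and needs roughly +1.2 rad. Moving over it with the fingers across the bar.

{"name": "apply_moves", "arguments": {"deltas": [[0,0,0.112,0.003,-0.015,0,0.08],[0,0,0.112,0.003,-0.015,0,0.08],[0,0,0.112,0.003,-0.016,0,0.08],[0,0,0.112,0.003,-0.017,0,0.08],[0,0,0.112,0.004,-0.017,0,0.08],[0,0,0.112,0.004,-0.017,0,0.08],[0,0,0.112,0.004,-0.017,0,0.08],[0,0,0.112,0.004,-0.017,0,0.08],[0,0,0,0,0,0,0.08],[0,0,0,0,0,0,0.08]]}}

```text
time: 14.57
position: [0.5441, -0.1486, 0.1562]
tcp_rot: [-0.001, 0.925, 0.38, -0.0]
wrist_force: [1.6, 1.2, 0.2]
gripper_width: 0.0799
gripper_force: 0.0
```

```bash
python3 - <<'E'
from h import *
s,w=grabw();print(s["position"].round(4),yaw(s),s["joints"].round(3),s["wrist_force"].round(1),s["tau"].round(1))
for n in ["selector_grip","two_dot_mark"]: print(n,[(np.round(r["xyz"],4).tolist(),round(r["score"],2)) for r in env.landmark_of(n,"wrist")[:2]])
cv2.imwrite("pics/w10.png",cv2.resize(w[100:400,120:520],None,fx=2,fy=2)[:,:,::-1])
E
```

```text
[ 0.5441 -0.1486  0.1562] (np.float64(-45.39206473091078), array([-0.0013,  0.0017, -1.    ])) [ 0.564  0.537 -0.499  1.809  0.322  0.878 -0.876] [1.6 1.2 0.2] [  1.8 -51.1  -5.2 -22.2   0.2   0.    0.4]
selector_grip [([0.5397, -0.1504, 0.0664], 0.71)]
two_dot_mark [([0.5839, -0.1709, 0.0462], 0.77), ([0.5675, -0.0824, -0.0006], 0.27)]
```

View pics/w10.png

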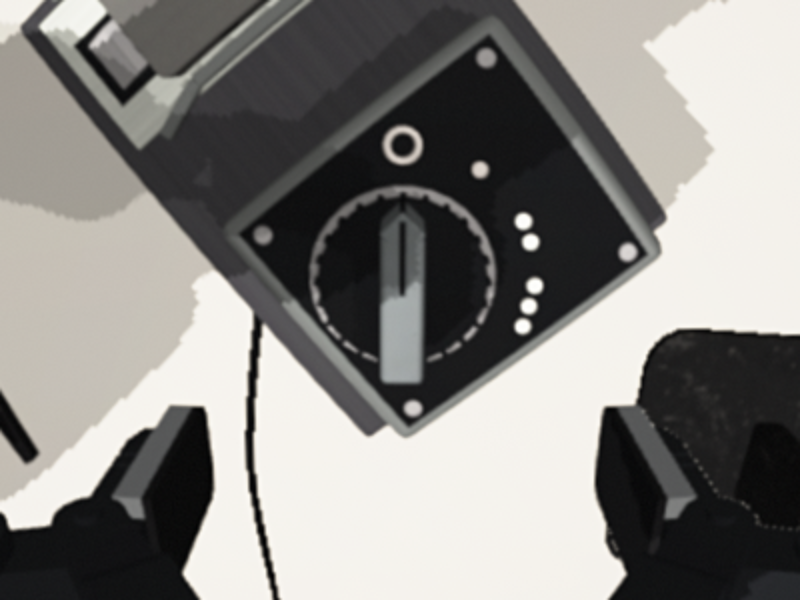

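The bar points straight at the ring mark, centred between the fingers and parallel to the pads (bar at crop column 402, disc centre (403,272)). Descending to grip it.

{"name": "apply_moves", "arguments": {"deltas": [[0,0,0,0.001,0.001,-0.03,0.08],[0,0,0,0,0,-0.03,0.08],[0,0,0,0,0,-0.02,0.08],[0,0,0,0,0,-0.012,0.08],[0,0,0,0,0,-0.004,0.08],[0,0,0,0,0,0,0.08],[0,0,0,0,0,0,0.08]]}}

```text
time: 15.3
position: [0.5461, -0.1465, 0.0618]
tcp_rot: [-0.0, 0.924, 0.382, 0.0]
wrist_force: [-0.2, 1.0, -0.0]
gripper_width: 0.08
gripper_force: 0.0
```

{"name": "apply_moves", "arguments": {"deltas": [[0,0,0,0,0,-0.0015,0.02],[0,0,0,0,0,0,0.02],[0,0,0,0,0,0,0.02],[0,0,0,0,0,0,0.02],[0,0,0,0,0,0,0.02],[0,0,0,0,0,0,0.01],[0,0,0,0,0,0,0.01],[0,0,0,0,0,0,0.01],[0,0,0,0,0,0,0.01]], "force": 40}}

```text
time: 16.05
position: [0.5453, -0.1468, 0.0596]
tcp_rot: [-0.001, 0.924, 0.382, -0.0]
wrist_force: [-2.8, 0.8, 5.5]
gripper_width: 0.0132
gripper_force: 39.7
```

{"name": "apply_moves", "arguments": {"deltas": [[0,0,-0.08,0,0,0,0.01],[0,0,-0.08,0,0,0,0.01],[0,0,-0.08,0,0,0,0.01],[0,0,-0.08,0,0,0,0.01],[0,0,-0.08,0,0,0,0.01]]}}

```text
time: 16.47
position: [0.5458, -0.1476, 0.0597]
tcp_rot: [0.0, 0.982, 0.19, 0.0]
wrist_force: [-0.9, -2.2, 2.0]
gripper_width: 0.0131
gripper_force: 45.3
```

Side forces are small, so I'll keep turning.

{"name": "apply_moves", "arguments": {"deltas": [[0,0,-0.08,0,0,0,0.01],[0,0,-0.08,0,0,0,0.01],[0,0,-0.08,0,0,0,0.01],[0,0,-0.08,0,0,0,0.01],[0,0,-0.08,0,0,0,0.01]]}}

```text
time: 16.88
position: [0.546, -0.1485, 0.0597]
tcp_rot: [0.001, 1.0, -0.009, 0.001]
wrist_force: [0.2, -4.2, 1.1]
gripper_width: 0.0132
gripper_force: 46.9
```

```bash
python3 - <<'E'
from h import *
s=env.observe();print(s["position"].round(4),yaw(s),"sel",-.118-np.radians(yaw(s)[0]+90),s["joints"].round(3),s["wrist_force"].round(1),s["moment"].round(2))
E
```

```text
[ 0.546  -0.1485  0.0597] (np.float64(-91.03753276366872), array([ 0.0019, -0.0016, -1.    ])) sel -0.0998916371766646 [ 0.359  0.647 -0.23   1.862  0.229  0.656 -1.597] [ 0.2 -4.2  1.1] [-0.99 -0.06  1.22]
```

{"name": "apply_moves", "arguments": {"deltas": [[0,0,-0.08,0,-0.001,0,0.01],[0,0,-0.08,0,0,0,0.01],[0,0,-0.08,0,0,0,0.01],[0,0,-0.08,0,0,0,0.01],[0,0,-0.08,0,0,0,0.01],[0,0,0,0,0,0,0.01],[0,0,0,0,0,0,0.01]]}}

```text
time: 17.47
position: [0.5457, -0.1497, 0.0597]
tcp_rot: [0.0, 0.978, -0.207, 0.001]
wrist_force: [0.1, -6.3, 3.0]
gripper_width: 0.0128
gripper_force: 39.5
```

```bash
python3 - <<'E'
from h import *
s=env.observe();print(s["position"].round(4),yaw(s),"sel",-.118-np.radians(yaw(s)[0]+90),s["joints"].round(3),s["wrist_force"].round(1),s["moment"].round(2))
E
```

```text
[ 0.5457 -0.1497  0.0597] (np.float64(-113.91774182512236), array([ 0.002 , -0.0013, -1.    ])) sel 0.29944334449034304 [ 0.285  0.639 -0.129  1.867  0.13   0.642 -1.911] [ 0.1 -6.3  3. ] [-1.16 -0.04 -0.04]
```

At 0.30 rad with no residual turning moment. I'll release, lift clear and check.

{"name": "apply_moves", "arguments": {"deltas": [[0,0,0,0,0,0,0.05],[0,0,0,0,0,0,0.05],[0,0,0,0,0,0,0.05],[0,0,0,0,0,0,0.05],[0,0,0,0,0,0,0.05],[0,0,0,0,0,0.02,0.05],[0,0,0,0,0,0.03,0.05],[0,0,0,-0.01,0.01,0.035,0.05],[0,0,0,-0.02,0.02,0.03,0.05],[0,0,0,-0.02,0.02,0.02,0.05]]}}

```text
time: 18.3
position: [0.4961, -0.0977, 0.197]
tcp_rot: [-0.001, 0.978, -0.208, 0.002]
wrist_force: [0.6, 1.4, 0.0]
gripper_width: 0.05
gripper_force: 0.0
```

{"name": "apply_moves", "arguments": {"deltas": [[0,0,0,-0.02,0.03,0.0,0.05],[0,0,0,0,0.02,0,0.05],[0,0,0,0,0,0,0.05]]}}

```text
time: 18.55
position: [0.4745, -0.0431, 0.195]
tcp_rot: [-0.002, 0.979, -0.204, 0.0]
wrist_force: [-0.2, -0.1, -0.5]
gripper_width: 0.0499
gripper_force: 0.0
```

```bash
python3 - <<'E'
from h import *
s,w=grabw();print(s["position"].round(4),yaw(s),s["gripper_width"],s["wrist_force"].round(1))
o=np.hstack([w[20:420,120:520]]);
t=env.grab_frame("top")[205:315,300:446]
o=np.hstack([cv2.resize(w[0:400,140:600],(460,400)),cv2.resize(t,(340,256)) if 0 else np.vstack([cv2.resize(t,(340,256)),np.zeros((144,340,3),np.uint8)])])
cv2.imwrite("pics/w11.png",o[:,:,::-1]);cv2.imwrite("pics/w11f.png",w[:,:,::-1])
E
```

```text
[ 0.4745 -0.0431  0.195 ] (np.float64(-113.53886061986464), array([ 0.0016,  0.0028, -1.    ])) 0.04994982868127262 [-0.2 -0.1 -0.5]
```

View pics/w11.png

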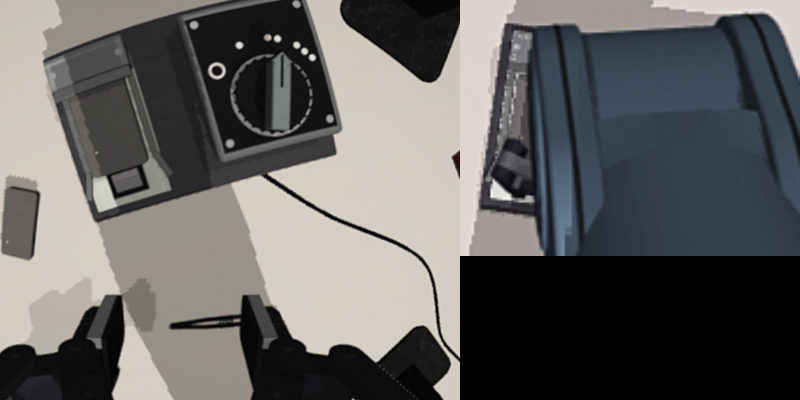

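The selector now points at the two dots, at about (273,38) in the picture. The bank is in the dock, with its rear edge against the catch frame near (130,165). A numeric check of the bank against the catch:

```bash
python3 - <<'E'
from h import *
s,w=grabw()
X=(.5684,-.0812,-.118);c,n=np.cos(X[2]),np.sin(X[2])
st=lambda P:(np.array([[c,n],[-n,c]])@(np.asarray(P)[:2]-X[:2])*1000).round(1)
for r in env.trace("power_bank","wrist"):
    m=r["mask"].astype(np.uint8);k=max(cv2.findContours(m,0,2)[0],key=cv2.contourArea)
    Q=np.array([st(wplane(p[0],.028,s)) for p in k]);
    if Q[:,1].min()>0 and Q[:,1].max()<110: print("bank x",Q[:,0].min(),Q[:,0].max(),"y",Q[:,1].min(),Q[:,1].max(),r["score"])
for r in env.trace("catch","wrist")[:2]:
    k=max(cv2.findContours(r["mask"].astype(np.uint8),0,2)[0],key=cv2.contourArea)
    for z in (.0165,.012):
        Q=np.array([st(wplane(p[0],z,s)) for p in k]);print("catch",z,Q.min(0),Q.max(0),r["score"])
print("marks", [(r["xyz"].round(4) if hasattr(r["xyz"],'round') else r["xyz"]) for r in env.landmark_of("selector_grip","wrist")[:1]])
E
```

```text
bank x -42.4 32.3 y 38.1 91.3 0.77
catch 0.0165 [-60.6  53.2] [-43.3  78. ] 0.6
catch 0.012 [-61.2  53.9] [-43.6  79.1] 0.6
marks [[0.5396, -0.1505, 0.0599]]
```

```bash
python3 -c "
from plant import env
print(env.sign_off())"
```

```text
the job is handed in; nothing more can be done
None
```

The power bank is in the dock against the stop and the selector was released pointing at the two-dot mark; I handed the job in at about 19 s. I judged the catch as up from the force drop near the end of the slide and its position in the image, not from seeing it move, and I viewed 13 pictures, over the limit of 10.

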